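Fit the green brush cap to the rebuilt alternator

TASK

Fit the green brush cap into the white-walled pocket on top of the alternator: tilt it, hook its tab under the yellow lip, then swing the other end down so the cap lies flat and fully home on the pocket floor, and let go. Leave the old black cap where it lies.

Things in the scene. Friction and masses are not known exactly. Their poses are not given: they have to be found in the camera images.
- brush_cap: Loose green plastic cap, flat on the turntable (top 25 mm above counter), 35 to 70 g; its place among its neighbours varies. Origin: centre of the plate's underside, z up. Plate 60 (x) by 48 (y) by 10 mm; a tab 36 wide, 5 thick continues the underside from x -30 to x -54. Grip rib on top over the origin, 34 (x) by 14 (y), z 10 to 41 mm: pinch it across y from above.
- tab_tip (a point): Middle of the lower edge of the green cap's tab end, at (-54, 0, 0) mm in the cap's frame. The cap is 84 mm long, the pocket 92, its opening beyond the lip 76: the tab goes under the lip with the cap tilted tab end down (20 degrees fits) until this tip is near x = -54 mm in the seat frame; then the other end swings down inside the far wall. It rests by weight, no snap.
- seat (a point): Floor point of the fixed pocket, 139 mm above the counter, on top of the silver alternator; the cap's origin and axes belong here. z up, -x to the lip (robot side, within 40 degrees). White walls 10 mm high, 5 thick, inner faces at y -31, 31, x 34 and (under the lip) -58 mm. Yellow lip, full width, from the x -58 wall to x -42, underside 15 and top 19 mm above the floor.
- old_cap: The old black plastic cap, same shape, size and frame as the green one, loose on the turntable. Not to be used; leave it where it lies.
Not all that is in view belongs to the job. What is shaped like the brush_cap but blue or purple is not meant.

How it is judged:
On the way:
1. with the green cap tilted (more than 5 degrees), its tab tip is under the yellow lip by at least 3 mm (x of tab_tip in the frame of seat between -0.062 and -0.045 m and y of tab_tip in the frame of seat between -0.02 and 0.02 m and z of tab_tip in the frame of seat between -0.004 and 0.012 m and angle between brush_cap's own z axis and vertical between 0.09 and 0.9 rad), for 0.1 s.
At the end, for the whole second after the job is handed in: The green cap lies at rest and released in the pocket: its tab under the yellow lip, its underside within 4 mm of the pocket floor and level within 6 degrees, its origin within 15 mm of the seat point seen from above, its length along the pocket's within 11 degrees (x of tab_tip in the frame of seat below -0.043 m and horizontal distance between brush_cap and seat below 0.015 m and z of brush_cap in the frame of seat between -0.004 and 0.004 m and angle between brush_cap's own z axis and vertical below 0.1 rad and angle between the x axis of brush_cap and the x axis of seat, either way round below 0.2 rad and linear speed of brush_cap below 0.02 m/s and contact force between brush_cap and the fingers below 0.1 N); the robot touches nothing.
It fails at once if the old black cap is moved more than 30 mm (distance of old_cap from where it was at the start of the episode above 0.03 m).
It also fails if it takes over 38 s, if anything falls off the work surface, if the arm or the gripper's body presses on something with over 40 N, if the wrist force passes 120 N, or if a joint passes its speed limit or range.

ROBOT

A 6-joint arm with a two-finger parallel gripper is mounted at the origin on the work surface. World frame = base frame: x ahead of the robot, y to its left, z up, the work surface at z = 0. Lengths are in m, angles in rad, forces in N, time in s.
With the tool pointing down it reaches from about 0.25 to 0.8 m from the base axis. Payload 8.5 kg.
Tool frame: the origin (TCP) lies on the centre line of the jaws, within the pads' length; the fingertips stand 25 mm ahead of it and the grasp point (between the pads) lies 6 mm ahead of it; z points along the fingers, y is the line along which they close (so a half turn about z gives the same grasp; the last joint's range is limited). The gripper opens to 85 mm and grips with 20 to 120 N. Pads are 22 mm wide; open, the fingers measure 114 mm over their backs; the gripper's body (76 mm by 85 mm) begins 54 mm behind the grasp point. The pads swing forward as they close: fully open they stand 13 mm farther back than shut.
Start: joints at [-1.318, 0.238, -0.013, 1.319, 0, 1.571], TCP at [0.131, -0.508, 0.223] pointing down, gripper open.
Joint ranges: [-2.66, 2.66], [-1.03, 1.9], [-1.14, 1.46], [-1.82, 2.27], [-1.45, 1.34], [-3.14, 3.14]. Speed limits (rad/s): [2.22, 2.22, 2.79, 3.14, 3.14, 3.14].

INTERFACE

Orientations are given as a unit quaternion [w, x, y, z].
In Python, from plant import robot gives the robot as it stands. Calls block until the motion is done:
- robot.movep(position, orientation): joint-space move of the TCP to a pose.
- robot.movel(position, rot=None, feed=0.15, threshold=None): straight line of the TCP; rot=None keeps the orientation; feed is the mean speed in m/s. With threshold (N) it stops when the force on the tool has changed by that much, and returns True; else False.
- robot.set_joints(angles): joint-space move.
- robot.move_gripper(opening, squeeze=None): finger opening in m; squeeze is the grip in N (None keeps the last); returns when the fingers have stopped.
- robot.wait(seconds).
- robot.ik(position, orientation): joint angles nearest the present ones, or None.
- robot.observe(): the state.
- robot.grab_frame(name): name is "scene" or "top" or "wrist"; returns the picture (384x512x3 uint8, red, green, blue); there is no depth.
- robot.camera_model(name): a dict with "fx", "fy", "cx", "cy" (pixels), "xyz" and "attitude" of the camera in the world. Camera axes: x right, y up, looking along -z (the intrinsics and any distortion apply to the point x, -y, -z); pixel columns grow to the right and rows downward; lengths in m; the calibration is good to about 2 mm. A picture is of the moment at which its call begins: read the wrist's pose just before it. camera_model takes no time and is no camera call; for the wrist camera it gives the pose at the moment of the call.
A pose or a line that the arm cannot do raises robot.PlanningError and nothing moves.
- robot.finish_job(): hands the job in; it is judged then, once.
The state is a dict: "time_s": time; "joints": joint angles; "dq": joint speeds; "effort": joint torques, N m; "eef_pos": TCP position; "ee_rot": TCP orientation; "force": force on the tool from outside, world axes, zero at the start; "wrist_torque": the same for the moment, N m; "opening": finger opening in m; "grip_force": force on a finger pad.
Only numpy, scipy, OpenCV 4.12 (cv2) and the standard library are available. Lean on these libraries where they do the work, as an engineer would, in place of code of your own. Each camera call takes 0.05 s, during which the arm holds its last target. There are 200 camera calls.

## Working session

There is one attempt and no reset: what is moved stays moved. The work goes in short steps, each a Python script; the robot and the scene stay as the last script left them, time stands still between calls to the robot, and variables do not carry over. Pictures are saved under pics/ and viewed, at most 10 in all, crops included, and the job is handed in when it is done.

```bash
ls; mkdir -p pics; python3 - <<'E'
from plant import robot
import cv2
for n in ["scene","top"]:
    im=robot.grab_frame(n); cv2.imwrite(f"pics/{n}0.png",im[:,:,::-1]); print(n,robot.camera_model(n))
o=robot.observe(); print(o)
E
```

```text
pics
scene {'fx': 365.805373522082, 'fy': 365.805373522082, 'cx': 252.82003962816978, 'cy': 190.9135734320205, 'xyz': array([0.96464555, 0.43169579, 0.55453971]), 'attitude': array([0.26782236, 0.12704011, 0.44158503, 0.84683803])}
top {'fx': 474.3199284688492, 'fy': 474.3199284688492, 'cx': 248.58193893619844, 'cy': 178.70246075309896, 'xyz': array([ 0.54498275, -0.10195659,  1.07369947]), 'attitude': array([-0.70082497, -0.02677223,  0.02541744,  0.7123774 ])}
{'time_s': 0.1, 'joints': array([-1.31797115e+00,  2.38702321e-01, -1.41435826e-02,  1.31918858e+00,
       -3.47644571e-05,  1.57078375e+00]), 'dq': array([ 0.00012686, -0.00086479,  0.0017714 ,  0.00089948,  0.00049242,
       -0.00093344]), 'effort': array([-1.07724973e-04, -5.39719856e+01,  3.46998632e+01,  1.33919754e-02,
        9.60702459e-05, -3.44600346e-05]), 'eef_pos': array([ 0.13122158, -0.50795862,  0.22286187]), 'ee_rot': array([-6.11946042e-04,  9.92019579e-01,  1.26082397e-01, -9.52905140e-05]), 'force': array([ 1.11256747, -0.39479886,  0.21764083]), 'wrist_torque': array([ 0.00317755, -0.01641025,  0.05621068]), 'grip_force': 0.0, 'opening': 0.08543317874902837}
```

View pics/top0.png

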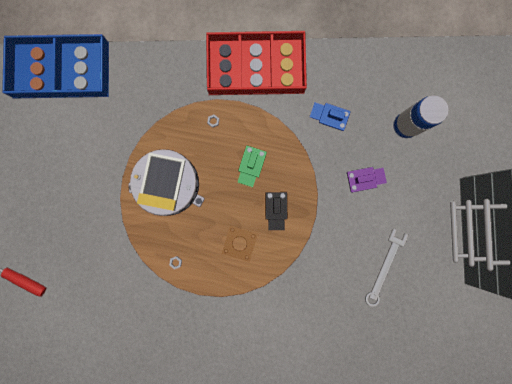

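View pics/scene0.png

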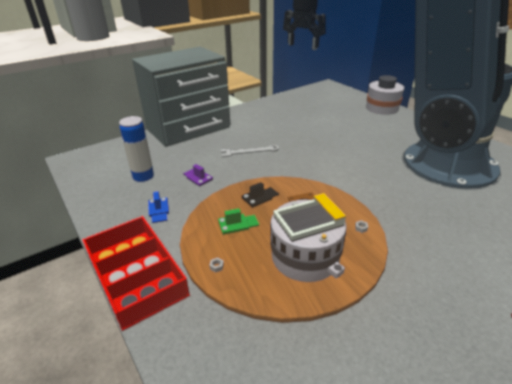

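The top view shows the candidates: green cap (252,165) with its tab at (248,182), black old cap (276,208), blue (332,116) and purple (366,179). I choose the green one. The alternator pocket is at (163,181), with the yellow lip at (156,202) on the robot side. Next I compute rough positions and take wrist views from above each.

```bash
cat > h.py <<'E'
import numpy as np, cv2
from scipy.spatial.transform import Rotation as R
from plant import robot
def rot(q): return R.from_quat(np.roll(q,-1)).as_matrix()
def unproj(m,uv,z):
    d=rot(m["attitude"])@np.array([(uv[0]-m["cx"])/m["fx"],-(uv[1]-m["cy"])/m["fy"],-1.])
    return m["xyz"]+d*(z-m["xyz"][2])/d[2]
def proj(m,P):
    p=(np.atleast_2d(P)-m["xyz"])@rot(m["attitude"])
    return np.c_[m["cx"]+m["fx"]*p[:,0]/-p[:,2], m["cy"]-m["fy"]*p[:,1]/-p[:,2]]
def quat(Rm): return np.roll(R.from_matrix(Rm).as_quat(),1)
def tool(yaw,tilt=0):
    """cap frame (yaw, then tilt about its y: positive = tab end down) -> tool with y along cap y, z down"""
    C=R.from_euler('z',yaw)*R.from_euler('y',-tilt)   # -x end goes down for rotation about -y
    return C.as_matrix()
FLIP=np.diag([1.,-1,-1])
def box(x0,x1,y0,y1,z0,z1): return np.array([[x,y,z] for x in(x0,x1) for y in(y0,y1) for z in(z0,z1)])/1e3
E
python3 - <<'E'
from h import *
m=robot.camera_model("top")
for n,uv,z in [("green",(252,165),.025),("tab",(247,183),.02),("black",(276,205),.025),("seat",(163,181),.14),("lip",(156,202),.158),("bluecap",(332,116),.02)]: print(n,unproj(m,uv,z).round(4))
w=robot.camera_model("wrist");o=robot.observe();T=rot(o["ee_rot"])
print("cam in tool",T.T@(w["xyz"]-o["eef_pos"]),(T.T@rot(w["attitude"])).round(3),w["fx"],w["cx"],w["cy"])
E
```

```text
green [ 0.653  -0.1087  0.025 ]
tab [ 0.6134 -0.0969  0.02  ]
black [ 0.5634 -0.1602  0.025 ]
seat [0.6123 0.0683 0.14  ]
lip [0.5706 0.0786 0.158 ]
bluecap [ 0.7612 -0.2904  0.02  ]
cam in tool [ 0.0817354   0.00032382 -0.15015746] [[ 0.     0.948  0.319]
 [ 1.    -0.     0.   ]
 [ 0.     0.319 -0.948]] 332.40988293747586 254.79664466691932 189.0756313061502
```

```bash
python3 - <<'E'
import cv2
im=cv2.imread("pics/top0.png"); cv2.imwrite("pics/crop0.png",cv2.resize(im[135:235,120:310],None,fx=4,fy=4,interpolation=cv2.INTER_CUBIC))
E
```

```text
(no output)
```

View pics/crop0.png

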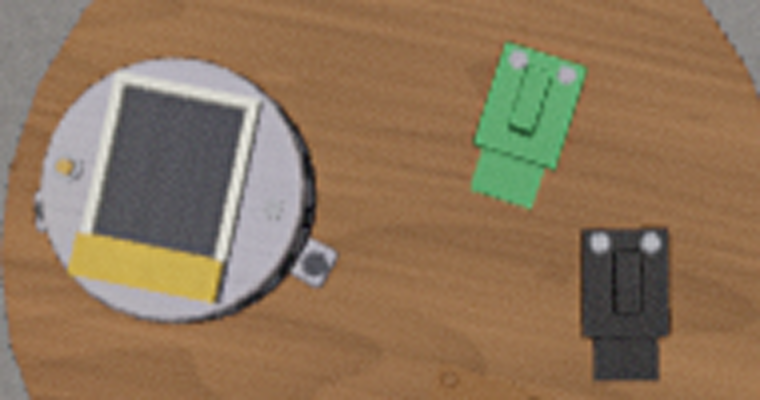

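The crop confirms the green cap: plate, rib, and tab toward the lower left. The black cap lies to the lower right, and the pocket has its yellow lip at the bottom. Now the wrist views.

```bash
python3 - <<'E'
from h import *
import pickle
out={}
for n,p,yaw in [("green",[.65,-.108,.22],-.29),("seat",[.612,.068,.33],-.24)]:
    robot.movep(p,quat(tool(yaw)@FLIP)); robot.wait(.3)
    m=robot.camera_model("wrist"); im=robot.grab_frame("wrist")
    cv2.imwrite(f"pics/w_{n}.png",im[:,:,::-1]); out[n]=(m,im)
out["top"]=(robot.camera_model("top"),cv2.imread("pics/top0.png")[:,:,::-1])
pickle.dump(out,open("views.pkl","wb"))
o=robot.observe();print(o["time_s"],o["joints"].round(2),o["force"])
E
python3 -c "
import cv2;cv2.imwrite('pics/w_both.png',cv2.resize(cv2.hconcat([cv2.imread('pics/w_green.png'),cv2.imread('pics/w_seat.png')]),(800,300),interpolation=cv2.INTER_AREA))"
```

```text
5.45 [ 0.11  0.4   0.49  1.66 -0.   -2.79] [-0.50234837  0.12374859  0.28197703]
```

View pics/w_both.png

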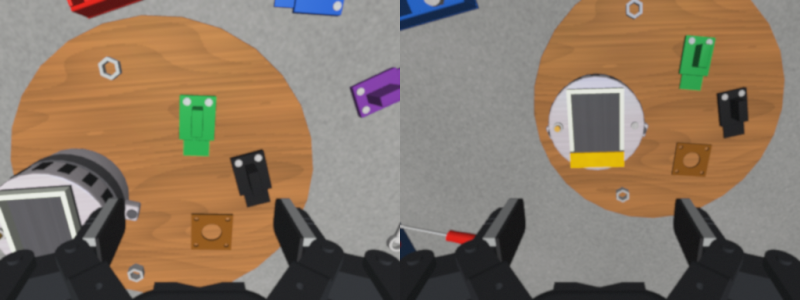

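Both caps and the pocket are clear in the wrist views: green at (198,123) in the left image, and the pocket at (597,125) in the right with its yellow lip at (597,160). Next I fit model silhouettes to these masks and the top view.

```bash
cat > fit.py <<'E'
from h import *
import pickle
from scipy.optimize import minimize
S=4
CAP=[box(-30,30,-24,24,0,10),box(-54,-30,-18,18,0,5),box(-17,17,-7,7,10,41)]
def pose(p,z): 
    c,s=np.cos(p[2]),np.sin(p[2]); return np.array([[c,-s,0],[s,c,0],[0,0,1]]),np.array([p[0],p[1],z])
def fill(img,m,P,v):
    h=cv2.convexHull((S*(proj(m,P)+.5)-.5).astype(np.float32)); cv2.fillConvexPoly(img,np.round(h*16).astype(np.int32),v,shift=4)
def ren_cap(p,m,sh):
    Rm,t=pose(p,.015); img=np.zeros(sh,np.uint8)
    for b in CAP: fill(img,m,b@Rm.T+t,1)
    return img
def ren_seat(p,m,sh,lo=-58):
    Rm,t=pose(p,.139); img=np.zeros(sh,np.uint8)
    for b,v in [(box(-58,34,-31,31,0,0),1),(box(-58,39,31,36,0,10),0),(box(-58,39,-36,-31,0,10),0),(box(34,39,-36,36,0,10),0),(box(lo,-42,-36,36,15,19),2)]: fill(img,m,b@Rm.T+t,v)
    return img
def up(mask): return cv2.resize(mask,None,fx=S,fy=S,interpolation=cv2.INTER_NEAREST)
def near(mask,m,c,r):
    k=np.zeros(mask.shape,np.uint8); uv=proj(m,c)[0]; cv2.circle(k,tuple(int(v) for v in uv),r,1,-1); return mask*k
def best(f,p0):
    f0=f; r=None
    for s in (.01,.003):
        x0=p0 if r is None else r.x
        sim=np.vstack([x0]+[np.array(x0)+d for d in np.diag([s,s,10*s])])
        r=minimize(f0,x0,method="Nelder-Mead",options=dict(initial_simplex=sim,xatol=1e-5,fatol=.1))
    return r
def green(im):
    h=cv2.cvtColor(im,cv2.COLOR_RGB2HSV); return cv2.inRange(h,(45,90,50),(80,255,255))//255
E
cat > run.py <<'E'
from fit import *
V=pickle.load(open("views.pkl","rb"))
for n in ("green","seat","top"):
    m,im=V[n]; im=np.ascontiguousarray(im); g=up(near(green(im),m,[.65,-.108,.025],60))
    r=best(lambda p:np.sum(ren_cap(p,m,g.shape)!=g),[.65,-.108,-.29]); print("cap",n,r.x.round(4),r.fun/g.sum())
for lo in (-58,-63):
  for n in ("seat","top"):
    m,im=V[n]; im=np.ascontiguousarray(im); h=cv2.cvtColor(im,cv2.COLOR_RGB2HSV)
    y=cv2.inRange(h,(20,120,80),(35,255,255))//255; d=cv2.inRange(h,(0,0,0),(180,90,120))//255
    L=np.zeros_like(y); L[d>0]=1; L[y>0]=2; L=near(L,m,[.61,.068,.145],60)
    # keep the largest dark component only
    k,lab,st,_=cv2.connectedComponentsWithStats((L==1).astype(np.uint8)); j=1+np.argmax(st[1:,4]); print(sorted(st[1:,4])[-3:])
    L[(L==1)&(lab!=j)]=0; L=up(L)
    r=best(lambda p:np.sum(ren_seat(p,m,L.shape,lo)!=L),[.61,.068,-.24]); print("seat",lo,n,r.x.round(4),r.fun/(L>0).sum())
E
python3 run.py
```

```text
cap green [ 0.6576 -0.1079 -0.3265] 0.08316548501450209
cap seat [ 0.6592 -0.1119 -0.3219] 0.10145678742907027
cap top [ 0.6619 -0.1089 -0.3241] 0.1328125
[np.int32(5), np.int32(4257)]
seat -58 seat [ 0.6209  0.0693 -0.2089] 0.07219198088157196
[np.int32(33), np.int32(191), np.int32(1148)]
seat -58 top [ 0.6222  0.0692 -0.2047] 0.08747571243523317
[np.int32(5), np.int32(4257)]
seat -63 seat [ 0.6218  0.0689 -0.2125] 0.04319348557266773
[np.int32(33), np.int32(191), np.int32(1148)]
seat -63 top [ 0.6235  0.0692 -0.2028] 0.05424222797927461
```

Fits agree to within about 3 mm: cap at (0.6585, -0.109, yaw -0.324), seat at (0.622, 0.069, yaw -0.207). Both match the expected reach and heights. Now I grasp, lift and check.

```bash
cat >> h.py <<'E'
FLIP2=np.diag([-1.,1,-1])
SEAT=np.array([.622,.069,.139]); SY=-.207
GZ=.041
def at(t,yaw,tilt=0,dx=0):
    C=tool(yaw,tilt); return np.array(t)+C@np.array([dx,0,GZ]), quat(C@FLIP2)
def seat_tip(x,z,tilt,y=0,dx=0):
    """TCP pose putting the tab tip at x,y,z (m, seat frame)"""
    C=tool(SY,tilt); t=SEAT+tool(SY)@np.array([x,y,z])+C@np.array([.054,0,0]); return t+C@np.array([dx,0,GZ]), quat(C@FLIP2)
E
python3 - <<'E'
from h import *
cap=[.6585,-.109,.015];cy=-.324
p,q=at(cap,cy)
for a in [(.0,0,.1)]: print(robot.ik(p+a,q).round(2))
for a in [(-.036,.06,.35),(-.054,.003,.35),(-.054,.002,0)]: print(robot.ik(*seat_tip(*a)).round(2))
robot.movep(p+[0,0,.10],q)
robot.move_gripper(.05)
print(robot.movel(p,feed=.12,threshold=8), robot.observe()["eef_pos"]-p)
robot.move_gripper(0,squeeze=50)
o=robot.observe();print(o["time_s"],o["opening"],o["grip_force"],o["force"].round(2))
robot.movel(p+[0,0,.19],feed=.2)
m=robot.camera_model("wrist");im=robot.grab_frame("wrist"); t=robot.grab_frame("top")
cv2.imwrite("pics/held.png",cv2.hconcat([cv2.resize(im,(400,300)),cv2.resize(t[80:260,120:360],(400,300))])[:,:,::-1])
o=robot.observe();print(o["time_s"],o["opening"],o["grip_force"],o["force"].round(2))
E
```

```text
[-0.16  0.51  0.23  1.29  0.    0.16]
[ 0.17  0.16 -0.1   0.99 -0.13  0.36]
[ 0.19  0.16 -0.25  0.84 -0.13  0.37]
[0.11 0.43 0.16 1.3  0.   0.32]
False [ 5.62143886e-04 -9.57139502e-05  7.77706201e-04]
9.825 0.010977632563336143 48.968942910432816 [-0.06  1.91  4.23]
11.025 0.010577945942994871 48.78955967724323 [ 0.63  0.86 -0.35]
```

View pics/held.png

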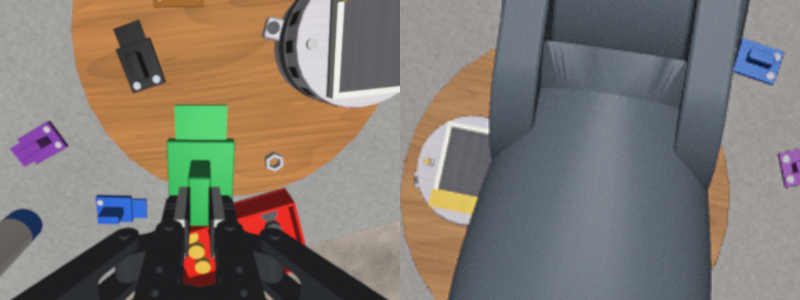

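The cap is held, with the tab toward the image top and its tab end edge at about (175..226,106) in the left half. I compare that with the predicted pixels before moving on.

```bash
python3 - <<'E'
from h import *
from fit import green
from scipy.optimize import least_squares
m=robot.camera_model("wrist");o=robot.observe();im=robot.grab_frame("wrist");T=rot(o["ee_rot"])
g=green(im); k,lab,st,c=cv2.connectedComponentsWithStats(g); j=1+np.argmax(st[1:,4]); g=(lab==j)
print(st[j])
# tab-end row, tab side columns, plate front row (first row where width jumps)
rows=np.where(g.any(1))[0]; W=[(r,np.where(g[r])[0].min(),np.where(g[r])[0].max()) for r in rows[:75:4]]
print(W)
C=T@FLIP2  # cap axes
for n,pt in dict(tabL=[-54,-18,5],tabR=[-54,18,5],tipbot=[-54,0,0],plL=[-30,-24,10],plR=[-30,24,10]).items():
    print(n,proj(m,o["eef_pos"]+C@(np.array(pt)/1e3-[0,0,GZ]))[0].round(1))
E
```

```text
[ 214  134   86  155 9750]
[(np.int64(134), np.int64(225), np.int64(270)), (np.int64(138), np.int64(224), np.int64(290)), (np.int64(142), np.int64(224), np.int64(290)), (np.int64(146), np.int64(224), np.int64(290)), (np.int64(150), np.int64(224), np.int64(289)), (np.int64(154), np.int64(224), np.int64(289)), (np.int64(158), np.int64(224), np.int64(289)), (np.int64(162), np.int64(224), np.int64(289)), (np.int64(166), np.int64(224), np.int64(289)), (np.int64(170), np.int64(225), np.int64(289)), (np.int64(174), np.int64(225), np.int64(289)), (np.int64(178), np.int64(217), np.int64(295)), (np.int64(182), np.int64(214), np.int64(299)), (np.int64(186), np.int64(214), np.int64(299)), (np.int64(190), np.int64(214), np.int64(299)), (np.int64(194), np.int64(214), np.int64(299)), (np.int64(198), np.int64(214), np.int64(299)), (np.int64(202), np.int64(214), np.int64(299)), (np.int64(206), np.int64(215), np.int64(298))]
tabL [223.3 130.6]
tabR [287.8 130.6]
tipbot [255.6 129.3]
plL [213.2 174.4]
plR [297.9 174.5]
```

The cap sits about 2 mm off along x in the grip and is not pitched, so I use dx = -2 mm. Now carry, tilt and hook.

```bash
python3 - <<'E'
from h import *
D=-.002; th=.35
s=lambda *a:seat_tip(*a,dx=D)
robot.movep(*s(-.036,.06,th))
p,q=s(-.036,.004,th); print("down",robot.movel(p,q,feed=.1,threshold=6), robot.observe()["eef_pos"]-p)
o=robot.observe();z=.004+o["eef_pos"][2]-p[2]; z=max(z,.003); print(z,o["force"].round(2))
p,q=s(-.054,z,th); print("slide",robot.movel(p,q,feed=.04,threshold=6), tool(SY).T@(robot.observe()["eef_pos"]-p))
robot.wait(.15)
o=robot.observe();print(o["time_s"],o["force"].round(2))
im=robot.grab_frame("scene");w=robot.grab_frame("wrist")
c=lambda a:cv2.resize(a,(400,300),interpolation=cv2.INTER_CUBIC)
cv2.imwrite("pics/hook.png",cv2.hconcat([c(w),c(im[150:285,220:400])])[:,:,::-1])
E
```

```text
down False [ 0.00057202 -0.00044692  0.00018072]
0.004180716426738895 [ 0.17  0.35 -0.7 ]
slide True [0.01384801 0.00016449 0.0014141 ]
12.9833 [ 4.91 -0.94  1.35]
```

View pics/hook.png

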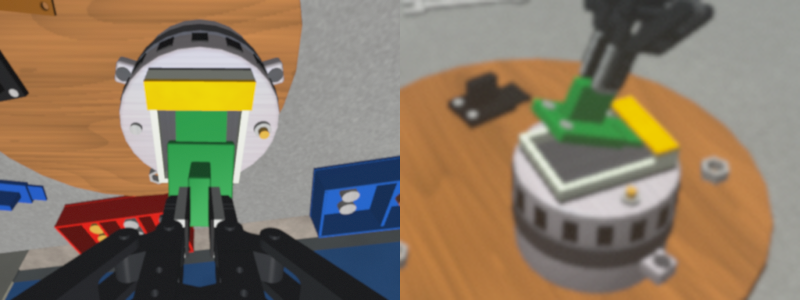

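The slide stopped 14 mm short: the tab tip is at the lip's edge (wrist row ~108), pushing with about 5 N. I overlay the model to see where it touches.

```bash
python3 - <<'E'
from h import *
from fit import CAP,green
o=robot.observe();C=rot(o["ee_rot"])@FLIP2; t=o["eef_pos"]-C@[-.002,0,GZ]
print("tip seat frame",tool(SY).T@(t+C@[-.054,0,0]-SEAT), "tilt",np.arccos(C[2,2]))
E8=[(0,1),(0,2),(0,4),(1,3),(1,5),(2,3),(2,6),(3,7),(4,5),(4,6),(5,7),(6,7)]
outs=[]
for n,(r0,r1,c0,c1) in dict(wrist=(90,290,130,370),scene=(150,285,230,392)).items():
    m=robot.camera_model(n); im=robot.grab_frame(n); k=400/(c1-c0)
    v=cv2.resize(im[r0:r1,c0:c1],None,fx=k,fy=k,interpolation=cv2.INTER_CUBIC)
    def draw(P,col):
        uv=((proj(m,P)+.5-[c0,r0])*k).round().astype(int)
        for a,b in E8: cv2.line(v,tuple(map(int,uv[a])),tuple(map(int,uv[b])),col,1)
    for b in CAP: draw(b@C.T+t,(255,0,0))
    S=tool(SY)
    for b in (box(-63,-42,-36,36,15,19),box(-58,34,-31,31,0,10)): draw(b@S.T+SEAT,(0,0,255))
    outs.append(cv2.resize(v,(400,333)))
cv2.imwrite("pics/ov.png",cv2.hconcat(outs)[:,:,::-1])
E
```

```text
tip seat frame [-3.91466235e-02  8.37860627e-05  4.68051481e-03] tilt 0.3532955962768816
```

View pics/ov.png

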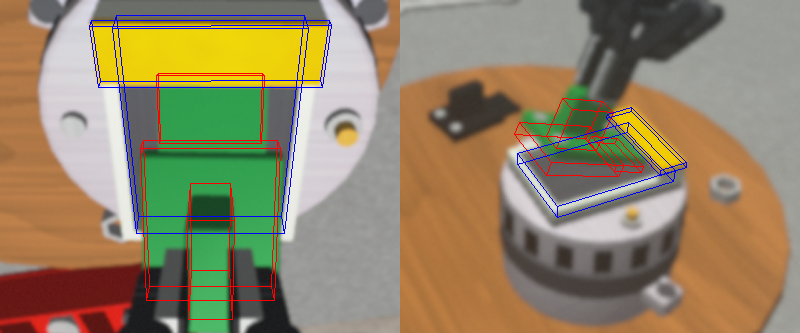

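In the wrist view the cap sits close to the model, about 3 mm toward +x, with the tab end right at the lip edge. In the scene view the tab looks higher than modelled. I back off, feel for the floor, then slide along it.

```bash
python3 - <<'E'
from h import *
D=-.002; th=.35
s=lambda *a:seat_tip(*a,dx=D)
p,q=s(-.034,.006,th); robot.movel(p,q,feed=.06); robot.wait(.1); print(robot.observe()["force"].round(2))
p,q=s(-.034,-.008,th); hit=robot.movel(p,q,feed=.03,threshold=5)
o=robot.observe(); z=-.008+o["eef_pos"][2]-p[2]; print("floor",hit,z,o["force"].round(2))
if hit:
    z+=.0015
    p,q=s(-.034,z,th); robot.movel(p,q,feed=.03); 
    p,q=s(-.054,z,th); hit=robot.movel(p,q,feed=.04,threshold=7); robot.wait(.1)
    o=robot.observe(); print("slide",hit,tool(SY).T@(o["eef_pos"]-p),o["force"].round(2),o["time_s"])
E
```

```text
[-0.51 -0.82 -0.37]
floor False -0.008143657548898786 [-0.56 -0.15 -0.81]
```

No floor contact even at -8 mm, so the tab tip really is higher than modelled. I fit the cap's actual pose in the grip from the wrist image.

```bash
python3 - <<'E'
from h import *
from fit import CAP,green,fill,up,S
from scipy.optimize import minimize
o=robot.observe();T=rot(o["ee_rot"]);C0=T@FLIP2
views=[]
for n in("wrist","scene"):
    m=robot.camera_model(n);im=robot.grab_frame(n);cv2.imwrite(f"pics/f_{n}.png",im[:,:,::-1]);views.append((n,m,green(im)))
n,m,g=views[0]; k,lab,st,c=cv2.connectedComponentsWithStats(g); g=(lab==1+np.argmax(st[1:,4])).astype(np.uint8)
print("wrist rows",[(r,np.where(g[r])[0].min(),np.where(g[r])[0].max()) for r in np.where(g.any(1))[0][:110:5]])
n,m2,g2=views[1]; k,lab,st,c=cv2.connectedComponentsWithStats(g2); g2=(lab==1+np.argmax(st[1:,4])).astype(np.uint8); print(st[1+np.argmax(st[1:,4])])
SR=tool(SY); lip=box(-63,-42,-36,36,15,19)@SR.T+SEAT
def cap(p):
    C=C0@R.from_euler('y',-p[2]).as_matrix(); piv=o["eef_pos"]+C0@[0,0,-.006]
    return C,piv-C@[p[0],0,.035+p[1]]   # grasp point sits at (dx,0,35mm+dz) in cap
def cost(p,use=(1,1)):
    C,t=cap(p); tot=0
    for (mm,gg,u,rowlim) in ((m,g,use[0],225),(m2,g2,use[1],None)):
        if not u: continue
        a=np.zeros((384*S,512*S),np.uint8)
        for b in CAP[:2 if rowlim is None else 3]: fill(a,mm,b@C.T+t,1)
        fill(a,mm,lip,0); G=up(gg).copy()
        ig=np.zeros_like(a)
        if rowlim: ig[rowlim*S:]=1
        else:
            P=CAP[2]@C.T+t; fill(ig,mm,np.r_[P,P+[0,0,.15]],1)
        fill(ig,mm,lip,1)
        tot+=np.sum((a!=G)&(ig==0))*(1 if rowlim else 5)
    return tot
for use in((1,0),(0,1),(1,1)):
  best=None
  for th0 in(-.35,-.15,0):
    x0=np.array([-.002,0,th0]); r=minimize(cost,x0,args=(use,),method="Nelder-Mead",options=dict(initial_simplex=np.vstack([x0,x0+[.004,0,0],x0+[0,.005,0],x0+[0,0,.1]]),xatol=1e-5,fatol=1))
    if best is None or r.fun<best.fun: best=r
  C,t=cap(best.x); print(use,best.x.round(4),best.fun,"tilt",np.arccos(C[2,2]).round(3),"tip",(SR.T@(t+C@[-.054,0,0]-SEAT)).round(4))
print(cost([-.002,0,0],(1,0)),cost([-.002,0,0],(0,1)))
a=cv2.imread("pics/f_scene.png")[170:250,250:360]; cv2.imwrite("pics/fs.png",cv2.resize(a,None,fx=6,fy=6,interpolation=cv2.INTER_CUBIC))
E
```

```text
wrist rows [(np.int64(147), np.int64(224), np.int64(290)), (np.int64(152), np.int64(223), np.int64(290)), (np.int64(157), np.int64(224), np.int64(290)), (np.int64(162), np.int64(224), np.int64(289)), (np.int64(167), np.int64(224), np.int64(289)), (np.int64(172), np.int64(224), np.int64(289)), (np.int64(177), np.int64(217), np.int64(290)), (np.int64(182), np.int64(213), np.int64(299)), (np.int64(187), np.int64(213), np.int64(300)), (np.int64(192), np.int64(213), np.int64(300)), (np.int64(197), np.int64(214), np.int64(299)), (np.int64(202), np.int64(214), np.int64(299)), (np.int64(207), np.int64(214), np.int64(299)), (np.int64(212), np.int64(214), np.int64(299)), (np.int64(217), np.int64(214), np.int64(298)), (np.int64(222), np.int64(215), np.int64(298)), (np.int64(227), np.int64(215), np.int64(298)), (np.int64(232), np.int64(215), np.int64(298)), (np.int64(237), np.int64(216), np.int64(297)), (np.int64(242), np.int64(216), np.int64(296)), (np.int64(247), np.int64(216), np.int64(297)), (np.int64(252), np.int64(242), np.int64(296))]
[278 192  49  30 803]
(1, 0) [-0.0056 -0.0066 -0.1644] 3216.0 tilt 0.185 tip [-0.0396 -0.      0.0057]
(0, 1) [-0.001  -0.0117  0.0222] 8275.0 tilt 0.372 tip [-0.0381 -0.      0.0016]
(1, 1) [-0.0009 -0.0117  0.0225] 11631.0 tilt 0.372 tip [-0.0382 -0.      0.0015]
5882 35960
```

View pics/fs.png

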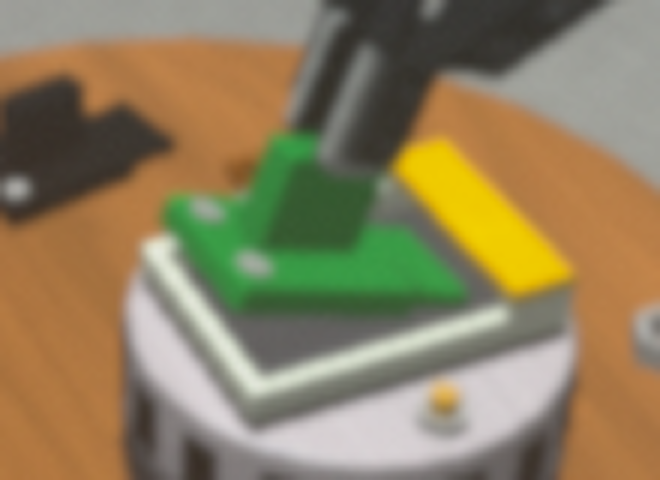

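The scene crop shows the cap tilted as commanded, with its tab tip at (465,290), just in front of the lip and still slightly above the floor. The fit puts the cap about 10 mm higher in the grip than assumed, which explains hitting the lip. I keep feeling downward.

```bash
python3 - <<'E'
from h import *
D=-.002; th=.35
s=lambda *a:seat_tip(*a,dx=D)
p,q=s(-.034,-.018,th); hit=robot.movel(p,q,feed=.03,threshold=4)
o=robot.observe(); z=-.018+o["eef_pos"][2]-p[2]; print("floor",hit,z,o["force"].round(2),o["time_s"])
if hit and z<-.0085:
    z+=.0015
    p,q=s(-.034,z,th); robot.movel(p,q,feed=.03)
    p,q=s(-.054,z,th); hit=robot.movel(p,q,feed=.04,threshold=6); robot.wait(.15)
    o=robot.observe(); print("slide",hit,tool(SY).T@(o["eef_pos"]-p),o["force"].round(2),o["time_s"])
    im=robot.grab_frame("scene");w=robot.grab_frame("wrist")
    cv2.imwrite("pics/h2.png",cv2.hconcat([cv2.resize(w,(400,300)),cv2.resize(im[170:252,250:360],(400,300),interpolation=cv2.INTER_CUBIC)])[:,:,::-1])
E
```

```text
floor True -0.009647113804237217 [ 2.34 -0.34  3.91] 14.4833
slide False [5.07240284e-04 8.77496080e-05 3.38002122e-04] [ 2.37 -0.64  2.78] 15.5333
```

Floor contact at -9.6 mm matches the fit, so the real TCP-to-underside offset is 31 mm. The tab is now hooked under the lip, lightly touching. I swing it down about the tip.

```bash
sed -i 's/^GZ=.*/GZ=.0308/' h.py; python3 - <<'E'
from h import *
D=-.002
s=lambda *a:seat_tip(*a,dx=D)
o=robot.observe();C=rot(o["ee_rot"])@FLIP2;print("tip",tool(SY).T@(o["eef_pos"]-C@[D+.054,0,GZ]-SEAT))
p,q=s(-.055,.0025,.35);robot.movel(p,q,feed=.03); robot.wait(.1); print(robot.observe()["force"].round(2))
for th in (.26,.17,.08,0):
    p,q=s(-.0545,.0025,th); h=robot.movel(p,q,feed=.04,threshold=12); o=robot.observe(); print(th,h,o["force"].round(2),(o["eef_pos"]-p).round(4))
    if h: break
o=robot.observe();print(o["time_s"])
w=robot.grab_frame("wrist");im=robot.grab_frame("scene")
cv2.imwrite("pics/flat.png",cv2.hconcat([cv2.resize(w,(400,300)),cv2.resize(im[170:252,250:360],(400,300),interpolation=cv2.INTER_CUBIC)])[:,:,::-1])
E
```

```text
tip [-5.69423829e-02  8.80522333e-05  1.70063015e-03]
[-0.14  0.54 -1.46]
0.26 False [-0.24 -0.22 -1.27] [ 0.0004 -0.0002 -0.0006]
0.17 False [ 0.05 -0.45 -0.2 ] [ 0.0001 -0.0002 -0.0007]
0.08 False [ 0.59 -0.36 -1.28] [-0.0001 -0.0001 -0.0006]
0 False [ 0.07 -0.49 -0.95] [-0.     -0.0001 -0.0005]
17.1167
```

View pics/flat.png

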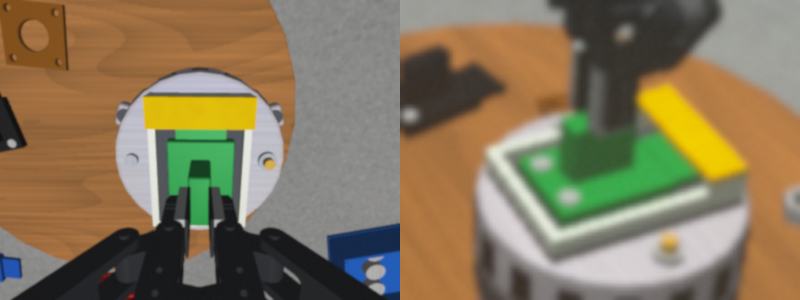

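The cap lies flat inside the walls with its tab under the lip (wrist (200,133)), centred across the pocket. I lower it to contact, release, retreat and look again.

```bash
python3 - <<'E'
from h import *
from fit import *
p,q=seat_tip(-.0545,-.004,0,dx=-.002)
print(robot.movel(p,q,feed=.02,threshold=4),(robot.observe()["eef_pos"]-p).round(4),robot.observe()["force"].round(2))
robot.move_gripper(.045); robot.wait(.2)
o=robot.observe();P=o["eef_pos"]; print(o["opening"],o["force"].round(2))
robot.movel(P+[0,0,.04],feed=.08); robot.movel(P+[-.03,0,.16],feed=.2); robot.wait(.2)
m=robot.camera_model("wrist");im=robot.grab_frame("wrist");sc=robot.grab_frame("scene")
g=green(im); k,lab,st,c=cv2.connectedComponentsWithStats(g); g=(lab==1+np.argmax(st[1:,4])).astype(np.uint8); G=up(g)
S_=tool(SY); lip=box(-63,-42,-36,36,15,19)@S_.T+SEAT
def f(p):
    Rm,t=pose(p,.139); a=np.zeros(G.shape,np.uint8)
    for b in CAP: fill(a,m,b@Rm.T+t,1)
    fill(a,m,lip,0); return np.sum(a!=G)
r=best(f,[.622,.069,SY]); print(r.fun/G.sum(), "cap in seat frame",(S_.T@(np.r_[r.x[:2],.139]-SEAT)).round(4), "dyaw",r.x[2]-SY, robot.observe()["time_s"])
cv2.imwrite("pics/end.png",cv2.hconcat([cv2.resize(im,(400,300)),cv2.resize(sc[170:252,250:360],(400,300),interpolation=cv2.INTER_CUBIC)])[:,:,::-1])
E
```

```text
True [-0.0001  0.0007  0.0047] [0.12 0.62 3.76]
0.04489628557484368 [ 0.14  0.19 -0.85]
0.08104135053110774 cap in seat frame [-0.0022  0.0008  0.    ] dyaw 0.00539538777419768 19.8083
```

View pics/end.png

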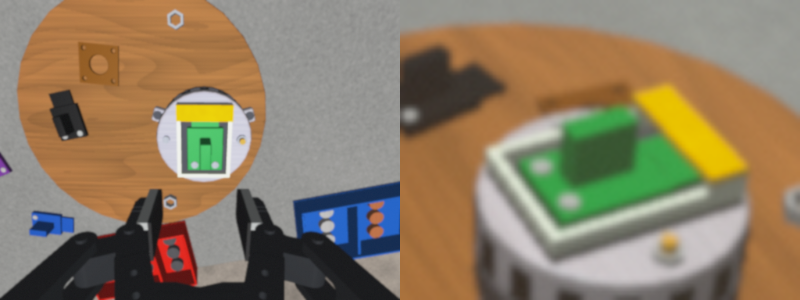

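The cap lies flat in the pocket, released, with its tab under the lip (wrist (205,123)). The fit puts it 2 mm from the seat point, and the black cap is untouched.

```bash
python3 -c "
from plant import robot
print(robot.finish_job())"
```

```text
the job is handed in; nothing more can be done
None
```

The green cap is flat in the pocket with its tab under the yellow lip, about 2 mm from the seat point by my image fit; it is released and the black cap is untouched. I handed the job in at about 20 s, and no verdict came back.

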